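# Clamp a sawn stone blank in the cam-lever vise

### The arm

A 7-joint arm with a two-finger parallel gripper is mounted at the origin on the work surface. World frame = base frame: x ahead of the robot, y to its left, z up, the work surface at z = 0. Lengths are in m, angles in rad, forces in N, time in s.
With the tool pointing down it reaches from about 0.4 to 0.85 m from the base axis. Payload 10.4 kg.
Tool frame: the origin (TCP) lies between the finger pads; the fingertips stand 11 mm ahead of it and the grasp point (between the pads) lies 8 mm behind it; x points along the fingers, y is the direction in which the jaws open and shut, and the axes are right-handed (so a half turn about x gives the same grasp; the last joint's range is limited). The gripper opens to 87 mm and grips with 3 to 60 N. Pads are 19 mm wide; open, the fingers measure 117 mm over their backs; the gripper's body (75 mm by 190 mm) begins 51 mm behind the grasp point.
Start: joints at [1.086, 0.332, -0.065, 1.46, 0.022, 1.35, -0.088], TCP at [0.278, -0.56, 0.234] pointing down, gripper open.
Joint ranges: [-2.6, 2.6], [-0.5, 2.12], [-1.47, 1.34], [0.16, 2.42], [-1.27, 4.41], [0.06, 2.06], [-2.6, 2.6]. Speed limits (rad/s): [2.22, 2.22, 2.79, 2.79, 3.14, 3.14, 3.14].

### API

Orientations are given as a unit quaternion [x, y, z, w].
In Python, from bench import r, cams, ticket gives the robot as it stands. The module is installed in compiled form; this text tells all that it offers.
- The arm moves only by the tool drive_tool, never from a script. Its argument "moves" is text: rows parted by semicolons, each of 5 numbers parted by spaces: the shift along the world's x, y, z in m, then the turn about the world's z in degrees, then the closure, from 0 (fully open) to 1 (shut). In form: x y z twist grip; .... A call has 1 to 20 rows; each row shifts and turns the commanded pose from where the row before left it; what a row does not reach is not made up. A row lasts 1/8 s, in which the tool goes at most 62.5 mm and 10.7 degrees, less where a joint would pass 70% of its speed; a pose out of reach is approached as far as the arm can. A call is refused whole if a number of a shift passes 0.0625 or a number of a turn 10.7, either way. A call with a gripper value outside its range is refused whole. The fingers move at their own pace and stop on an object; "newtons" is the grip in N (left out, the last holds). Time passes only in rows, so rows that do not move let the fingers close. It gives the time, the measured TCP pose, the force and the opening at its end, in the units of the state.
- r.read_state(): the state, without advancing time (a new reading comes with each control period).
- cams.camera(name): name is "scene" or "top" or "wrist"; returns a dict with "color" (420x560x3 uint8, red, green, blue), "fx", "fy", "cx", "cy" (pixels), "extrinsics" (4x4, takes a point from camera to world coordinates). Camera axes: x right, y down, z forward; pixel columns grow to the right and rows downward; lengths in m; the calibration is good to about 2 mm. A picture is of the moment at which its call begins. There is no depth.
- ticket.close_job(): hands the job in, once; it reports no verdict.
The state is a dict: "time": time; "joint_positions": joint angles; "joint_vel": joint speeds; "joint_torque": joint torques, N m; "ee_pos": TCP position; "eef_rot": TCP orientation; "ft_force": force on the tool from outside, world axes, zero at the start; "torque": the same for the moment, N m; "width": finger opening in m.
Only numpy, scipy, OpenCV 4.12 (cv2) and the standard library are available. Lean on these libraries where they do the work, as an engineer would, in place of code of your own. Each camera call takes 0.05 s, during which the arm holds its last target.

### The job

Set the green stone blank in the vise for drilling: lower it onto the two parallels (do not drop it), upright and about midway along the jaws, and press its dark polished face flat against the fixed jaw while the sliding jaw is still open. Then swing the red-handled lever until the sliding jaw grips the stone firmly, by feel, without forcing it, and let go; the stone must still lie flat on both parallels, and these stand square on the bed. Do not disturb the spray can, the bowl or the brush.

Things in the scene. Friction and masses are not known exactly. Their poses are not given: they have to be found in the camera images.
- blank_centre (a point): centre (half-way up) of the loose green stone blank, a sawn block 58 mm along its x, 44 mm along its y, 50 mm tall, about 0.37 kg. Its +y face is polished and dark, the others rough and pale; a red crayon stripe on top runs along the polished face's edge. Starts upright on the bench, turned up to 110 degrees either way
- blank_face (a point): centre of the blank's dark polished face (22 mm along +y from the blank's centre, same axes as the blank)
- vise: green cam-lever vise, bolted down; origin on the bench under mid-jaws, x along the jaws, y along the slide, z up. Bed top at z 40 mm. Fixed jaw: steel face at y = +30 mm, x -50 to +50 mm, top at z 78 mm, casting behind it to y +69 mm. Feet 14 mm high reach x -78 and +78 mm. Lever pivot at x 0, y about -97 mm
- bed (a point): foot of the fixed jaw's face: mid-length of the jaw, at bed height (vise x 0, y +30, z 40 mm), axes as the vise
- jaw: sliding jaw; origin at the foot of its steel face, mid-length, axes as the vise; 100 mm long, 38 mm high, 40 mm deep to its -y. Only the lever moves it, along the vise's y. The plate that carries jaw and lever is bolted to the bed a little differently each time: gap to the fixed jaw 60 to 66 mm at lever 0, so the stone is met somewhere from 1.0 to 1.4 rad
- lever (a joint): cam lever angle, rad; 0 fully open, grows counter-clockwise seen from above, closing the sliding jaw by 16 mm per rad; stop at 1.7. Stiff: 0.5 N m of friction (4 N at the handle), so it stays where left and friction keeps the stone gripped. On gripping, resistance rises steeply: 8 to 14 N at the handle is firm, over 20 N is forcing
- handle (a point): middle of the lever's upright red round handle, 23 mm in diameter, 76 to 134 mm above the bench (this point 108 mm), 125 mm from the pivot; below it a flat bar 10 mm thick (65 to 75 mm above the bench) leads to the pivot. At lever 0 it points 48 degrees from the vise's -y towards its -x; it swings through -y towards +x
- pivot (a point): point on the lever's vertical pivot axis, at the height of the handle point
- parallel_a_top (a point): middle of the top edge of the first parallel, a loose bar of oiled, slippery steel standing on the vise bed: 90 mm along its x (along the jaws), 10 mm thick in y, 20 mm tall (top 60 mm above the bench); it stands next to the fixed jaw and tips if the stone is dragged hard across it
- parallel_b_top (a point): middle of the top edge of the second parallel, the same bar, about 26 mm from the first towards the sliding jaw; the blank rests across both
- spray_mid (a point): spray can, 53 mm in diameter, 150 mm tall, standing on the bench: leave it alone; point on its axis 20 mm above its foot
- bowl_mid (a point): small turned red stone bowl, 90 mm across, 48 mm tall, on the bench: leave it alone; point on its axis 20 mm above its foot
- brush_mid (a point): bench brush lying on the bench: leave it alone; point at its middle, 20 mm above its underside
Not all that is in view belongs to the job. What is shaped like the part that bears parallel_a_top but brown or turquoise is not meant.

How it is judged:
By the outcome, as a careful person would: the job done as asked, in the order asked, and still so for the second after the job is handed in, with the robot touching nothing.
It also fails if it takes over 64 s, if anything falls off the work surface, if the arm or the gripper's body presses on something with over 40 N, if the wrist force passes 120 N, or if a joint passes its speed limit or range.

## Working session

There is one attempt and no reset: what is moved stays moved. The work goes in short steps, Python scripts to look and compute and a tool call to move; the robot and the scene stay as the last step left them, time stands still between calls to the robot, and variables do not carry over. Pictures are saved under pics/ and viewed, and the job is handed in when it is done.

Besides the shell and the picture viewer there is one more tool, called after "Call:" as name(argument=value, ...) on one line, values as JSON. drive_tool: Moves the arm, as the interface text tells. Its arguments: {"type":"object","properties":{"moves":{"type":"string"},"newtons":{"type":"number"}},"required":["moves"]}

```bash
mkdir -p pics; cat > h.py <<'E'
import numpy as np, cv2, json
from bench import r, cams, ticket
def grab(n,tag):
    c=cams.camera(n); cv2.imwrite(f'pics/{tag}.png',c['color'][:,:,::-1]); np.savez(f'pics/{tag}.npz',**{k:np.array(v) for k,v in c.items()}); return c
def load(tag): return dict(np.load(f'pics/{tag}.npz'))
def ray(c,u,v):
    E=np.array(c['extrinsics']); d=np.array([(u-c['cx'])/c['fx'],(v-c['cy'])/c['fy'],1.]); return E[:3,3],E[:3,:3]@d
def onz(c,u,v,z):
    o,d=ray(c,u,v); return o+d*(z-o[2])/d[2]
def proj(c,p):
    E=np.linalg.inv(np.array(c['extrinsics'])); q=E[:3,:3]@np.array(p)+E[:3,3]; return np.array([c['fx']*q[0]/q[2]+c['cx'],c['fy']*q[1]/q[2]+c['cy']])
def tri(obs):
    A=np.zeros((3,3));b=np.zeros(3);R=[]
    for c,u,v in obs:
        o,d=ray(c,u,v); d=d/np.linalg.norm(d); P=np.eye(3)-np.outer(d,d); A+=P;b+=P@o;R.append((o,P))
    p=np.linalg.solve(A,b); return p,[round(float(np.linalg.norm(P@(p-o)))*1000,1) for o,P in R]
E
python3 - <<'E'
from h import *
print(r.read_state())
for n in ['scene','top','wrist']:
    c=grab(n,n+'0'); print(n,c['fx'],c['cx'],c['cy'],np.round(c['extrinsics'],3).tolist())
E
```

```text
{'time': 0.0, 'joint_positions': array([ 1.08638863,  0.33286641, -0.06469125,  1.46094705,  0.02163419,
        1.34985702, -0.08849222]), 'joint_vel': array([-0.00014835,  0.00085493, -0.0010469 , -0.00044843, -0.00096032,
        0.00056283, -0.00064942]), 'joint_torque': array([ 8.13640509e-04, -6.23253751e+01,  2.48411600e-02, -3.89889836e+01,
       -6.13231002e-02,  3.97910562e-02,  1.86364673e-04]), 'ee_pos': array([ 0.27830074, -0.55921778,  0.23275458]), 'eef_rot': array([-0.68819215, -0.16230255,  0.68848322, -0.16137009]), 'ft_force': array([ 0.26376763, -1.0653245 ,  0.21540445]), 'torque': array([-0.00821384, -0.01560604, -0.01208334]), 'width': 0.08686189538488312}
scene 522.1397575652268 280.63157820131113 209.19314009890806 [[0.511, 0.563, -0.649, 1.332], [0.86, -0.336, 0.385, -0.454], [-0.001, -0.755, -0.656, 0.872], [0.0, 0.0, 0.0, 1.0]]
top 433.5347372771958 277.0016279630525 210.27287289980603 [[-0.02, -0.999, 0.049, 0.529], [-0.999, 0.018, -0.031, 0.02], [0.031, -0.05, -0.998, 1.037], [0.0, 0.0, 0.0, 1.0]]
wrist 324.37747737856176 275.7259178998246 209.97648486941966 [[0.447, -0.853, -0.271, 0.353], [-0.895, -0.426, -0.134, -0.523], [-0.001, 0.302, -0.953, 0.385], [0.0, 0.0, 0.0, 1.0]]
```

View pics/scene0.png

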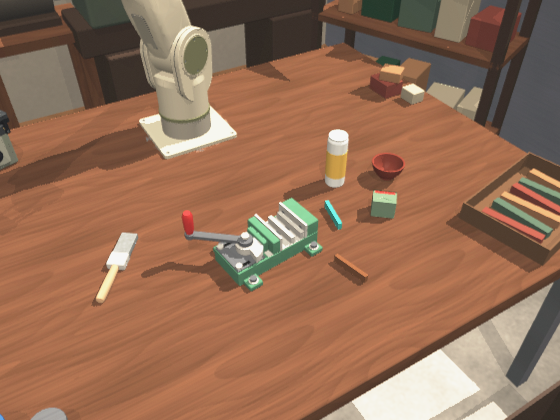

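View pics/top0.png

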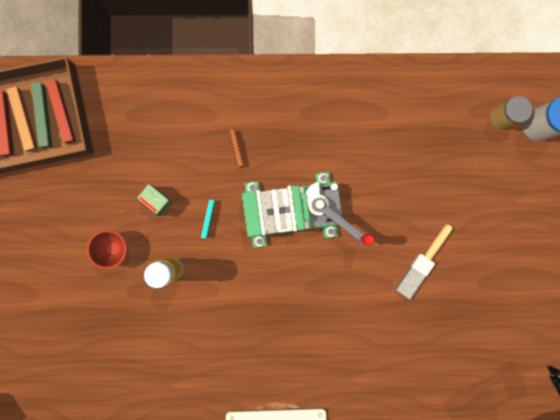

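View pics/wrist0.png

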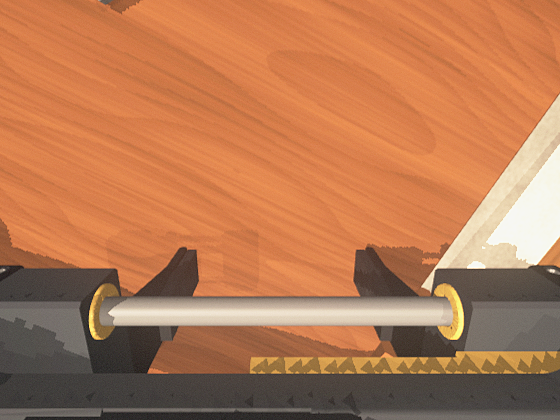

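The top view shows the green blank at (153,200), the vise around (290,210) with the fixed jaw at left, and the red handle at (369,240). The can is at (163,273), the bowl at (108,250) and the brush at (425,262). Three bar types are in view: turquoise (208,219), brown (236,148), and the steel pair on the vise bed (267–287,211). The steel pair fits the description. I'll enlarge to confirm.

```bash
python3 - <<'E'
from h import *
a=cv2.imread('pics/top0.png')
x=cv2.resize(a[165:255,235:385],None,fx=5,fy=5,interpolation=cv2.INTER_CUBIC); cv2.imwrite('pics/top0_v.png',x)
b=cv2.resize(a[175:225,125:185],None,fx=6,fy=6,interpolation=cv2.INTER_CUBIC)
s=cv2.imread('pics/scene0.png')
d=cv2.resize(s[180:225,360:410],None,fx=6,fy=6,interpolation=cv2.INTER_CUBIC)
m=np.zeros((300,680,3),np.uint8); m[:300,:360]=b; m[:270,370:670]=d; cv2.imwrite('pics/blank_c.png',m)
x=cv2.resize(s[195:290,175:330],None,fx=5,fy=5,interpolation=cv2.INTER_CUBIC); cv2.imwrite('pics/scene0_v.png',x)
E
```

```text
(no output)
```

View pics/top0_v.png

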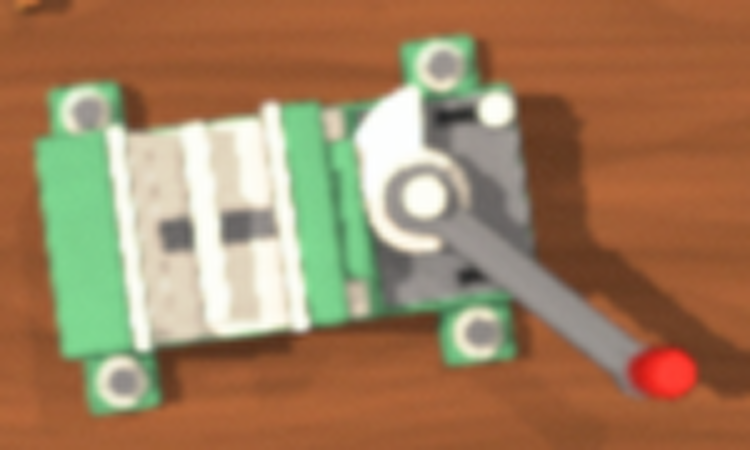

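View pics/blank_c.png

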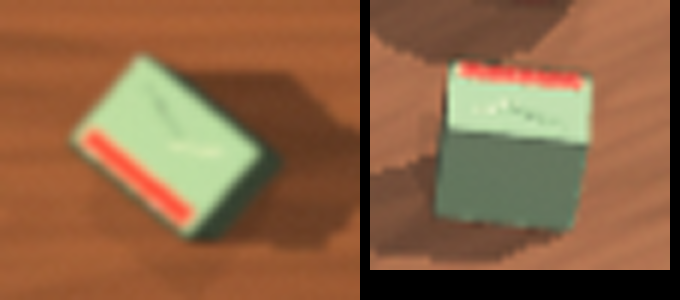

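View pics/scene0_v.png

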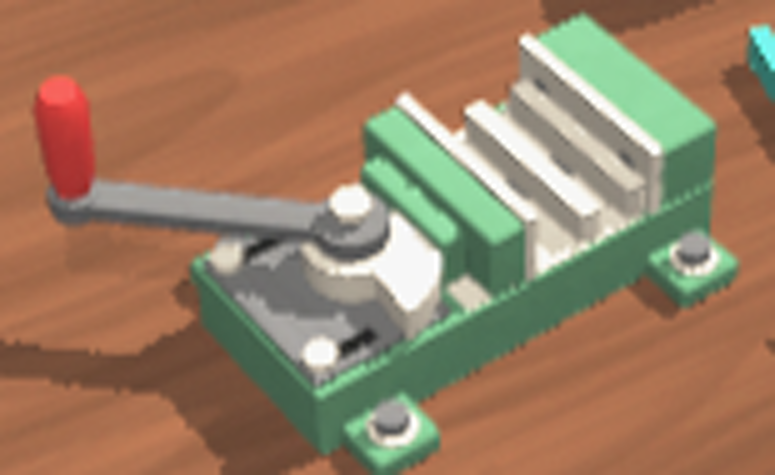

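```bash
python3 - <<'E'
from h import *
from scipy.spatial.transform import Rotation as R
t=load('top0'); s=load('scene0')
st=r.read_state(); M=R.from_quat(st['eef_rot']).as_matrix(); print('tool',M.round(3).tolist())
print('wristcam offs in tool',(M.T@(load('wrist0')['extrinsics'][:3,3]-st['ee_pos'])).round(3))
def f(u,v,k,ox,oy): return ox+(u+.5)/k-.5, oy+(v+.5)/k-.5
# blank top corners: top crop (k6, origin 125,175)
for p in [(140,55),(265,152),(190,238),(70,140)]:
    u,v=f(*p,6,125,175); print('blank',onz(t,u,v,.05).round(4))
# scene crop top corners offset 370
tc=[(140,55),(265,152),(190,238),(70,140)]
sc=[(592-370,145),(440+7-370,130),(450-370,62),(592-370,75)]
for a,b in zip(tc,sc):
    print(tri([(t,*f(*a,6,125,175)),(s,*f(*b,6,360,180))]))
# vise : fixed jaw top face edge ends
tj=[(118,128),(142,350)]; sj=[(655,153),(526,38)]
for a,b in zip(tj,sj):
    print('jaw',tri([(t,*f(*a,5,235,165)),(s,*f(*b,5,175,195))]), onz(t,*f(*a,5,235,165),.078).round(4))
print('handle top',tri([(t,*f(667,372,5,235,165)),(s,*f(60,85,5,175,195))]), 'pivot',tri([(t,*f(428,195,5,235,165)),(s,*f(350,195,5,175,195))]))
E
```

```text
tool [[-0.0, 0.446, -0.895], [0.001, -0.895, -0.446], [-1.0, -0.001, 0.0]]
wristcam offs in tool [-0.152  0.    -0.083]
blank [0.6433 0.2803 0.05  ]
blank [0.6057 0.2337 0.05  ]
blank [0.5737 0.262  0.05  ]
blank [0.6115 0.3067 0.05  ]
(array([0.64365512, 0.28100985, 0.04908459]), [0.5, 0.5])
(array([0.60647181, 0.23493251, 0.04986942]), [1.4, 1.4])
(array([0.57412006, 0.26237125, 0.05175779]), [0.9, 0.9])
(array([0.6118154 , 0.30673406, 0.05257497]), [0.9, 0.9])
jaw (array([0.62188473, 0.03092255, 0.07924638]), [0.6, 0.6]) [0.6217 0.0305 0.078 ]
jaw (array([0.52347511, 0.02212705, 0.07897301]), [0.6, 0.6]) [0.5232 0.0216 0.078 ]
handle top (array([ 0.5094207 , -0.19829841,  0.13772701]), [1.3, 1.3]) pivot (array([ 0.58874778, -0.10462557,  0.09243395]), [0.4, 0.4])
```

Call:
drive_tool(moves="0.0245 0.044 0.0025 5.7 0;0.0245 0.044 0.0025 5.7 0;0.0245 0.044 0.0025 5.7 0;0.0245 0.044 0.0025 5.7 0;0.0245 0.044 0.0025 5.7 0;0.0245 0.044 0.0025 5.7 0;0.0245 0.044 0.0025 5.7 0;0.0245 0.044 0.0025 5.7 0;0.0245 0.044 0.0025 5.7 0;0.0245 0.044 0.0025 5.7 0;0.0245 0.044 0.0025 5.7 0;0.0245 0.044 0.0025 5.7 0;0 0 0 0 0;0 0 0 0 0")

```text
time: 1.9
ee_pos: [0.5723, -0.0322, 0.2632]
eef_rot: [0.478, 0.521, -0.479, 0.52]
ft_force: [-0.5, -0.8, 1.2]
width: 0.0871
```

```bash
python3 - <<'E'
from h import *
c=grab('wrist','w1'); s=r.read_state(); print(s['time'],s['ee_pos'],s['eef_rot'],s['ft_force'],s['joint_positions'].round(2)); print(np.round(c['extrinsics'],3).tolist())
E
```

```text
1.95 [ 0.57214931 -0.03287054  0.26326144] [ 0.47860411  0.52026033 -0.47920767  0.52021851] [-0.79796871 -1.26098702 -0.47357185] [ 0.47  0.26 -0.59  1.53  0.14  1.4  -0.05]
[[0.996, 0.081, 0.025, 0.565], [0.085, -0.95, -0.302, 0.051], [-0.001, 0.303, -0.953, 0.415], [0.0, 0.0, 0.0, 1.0]]
```

View pics/w1.png

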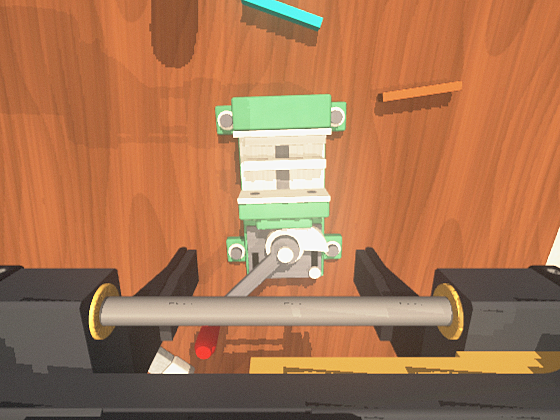

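The wrist view shows the whole vise: fixed-jaw face edge at about v=133, steel parallels between v=138 and 190, sliding jaw at v=195, pivot (286,252), red handle (205,350). I'll enlarge to read the edges.

```bash
python3 - <<'E'
from h import *
a=cv2.imread('pics/w1.png'); x=cv2.resize(a[90:215,210:350],None,fx=5,fy=4.8*1.0,interpolation=cv2.INTER_CUBIC); cv2.imwrite('pics/w1_v.png',cv2.resize(a[90:210,210:350],None,fx=5,fy=5,interpolation=cv2.INTER_CUBIC))
E
```

```text
(no output)
```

View pics/w1_v.png

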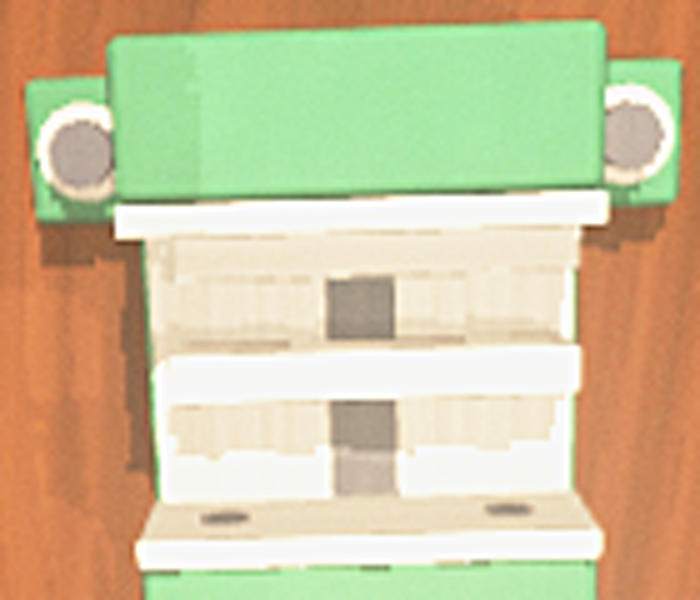

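```bash
python3 - <<'E'
from h import *
w=load('w1'); t=load('top0'); s=load('scene0')
def f(u,v,k,ox,oy): return ox+(u+.5)/k-.5, oy+(v+.5)/k-.5
W=lambda u,v:(w,*f(u,v,5,210,90)); T=lambda u,v:(t,*f(u,v,5,235,165)); S=lambda u,v:(s,*f(u,v,5,175,195))
def Z(o,z): return onz(*o,z).round(4)
a=Z(W(118,239),.078);b=Z(W(607,222),.078);print('fixed jaw',a,b,np.degrees(np.arctan2(*(b-a)[1::-1])),np.linalg.norm(b-a),(a+b)/2)
print(' tri',tri([W(607,222),T(127,128),S(660,155)]),tri([W(118,239),T(150,350),S(524,42)]))
for n,p,q in [('B',(158,384),(580,369)),('Blow',(158,403),(580,391)),('Bup',(158,362),(580,347)),('Alow',(165,283),(575,265))]:
    a=Z(W(*p),.06);b=Z(W(*q),.06);print(n,a,b,np.degrees(np.arctan2(*(b-a)[1::-1])),np.linalg.norm(b-a),(a+b)/2)
print(' triB',tri([W(580,369),S(592,210)]),tri([W(158,384),S(475,107)]))
a=Z(W(137,541),.078);b=Z(W(601,528),.078);print('slide',a,b,(a+b)/2,np.degrees(np.arctan2(*(b-a)[1::-1])))
print('piv',onz(w,286,253,.092),'handle top',onz(w,205,352,.134))
for n,im in(('w1',w['color']),('top0',t['color']),('scene0',s['color'])):
    h=im.astype(int); m=((h[:,:,0]>150)&(h[:,:,1]<70)&(h[:,:,2]<70)).astype(np.uint8)
    k,l,st,ce=cv2.connectedComponentsWithStats(m); print(n,[(st[i].tolist(),ce[i].round(1).tolist()) for i in range(1,k) if st[i,4]>15])
E
```

```text
fixed jaw [0.5245 0.0177 0.078 ] [0.6232 0.0295 0.078 ] 6.817592481148829 0.09940286716186814 [0.57385 0.0236  0.078  ]
 tri (array([0.62311561, 0.02945307, 0.07955036]), [0.2, 3.4, 3.4]) (array([0.52441901, 0.01878177, 0.07878361]), [1.1, 1.5, 2.1])
B [ 0.5326 -0.0146  0.06  ] [ 0.6247 -0.0034  0.06  ] 6.933520472659781 0.09277849966452363 [ 0.57865 -0.009    0.06   ]
Blow [ 0.5328 -0.0189  0.06  ] [ 0.6254 -0.0083  0.06  ] 6.530271833683305 0.09320472091047739 [ 0.5791 -0.0136  0.06  ]
Bup [ 0.5323 -0.0098  0.06  ] [0.6241 0.0014 0.06  ] 6.95595740426799 0.09248070068938707 [ 0.5782 -0.0042  0.06  ]
Alow [0.5329 0.0074 0.06  ] [0.6207 0.0188 0.06  ] 7.397927776592173 0.08853699791612543 [0.5768 0.0131 0.06  ]
 triB (array([ 0.62434132, -0.00291828,  0.06267233]), [0.1, 0.1]) (array([ 0.53376151, -0.01312862,  0.06008147]), [1.9, 1.9])
slide [ 0.5315 -0.0457  0.078 ] [ 0.6307 -0.0343  0.078 ] [ 0.5811 -0.04    0.078 ] 6.5556360416540045
piv [ 0.58924615 -0.0995352   0.092     ] handle top [ 0.51178079 -0.20129804  0.134     ]
w1 [([194, 326, 22, 33, 400], [204.3, 344.3])]
top0 [([110, 233, 14, 31, 130], [116.8, 248.1]), ([361, 234, 14, 11, 117], [367.5, 239.2])]
scene0 [([182, 215, 12, 19, 161], [187.8, 223.6])]
```

Call:
drive_tool(moves="0.0045 0.038 -0.003 5.7 0;0.0045 0.038 -0.003 5.7 0;0.0045 0.038 -0.006 5.7 0;0.0045 0.038 -0.006 5.7 0;0.0045 0.038 -0.006 5.7 0;0.0045 0.038 -0.006 5.7 0;0.0045 0.038 -0.006 5.7 0;0.0045 0.038 -0.006 5.7 0;0 0 0 0 0;0 0 0 0 0")

```text
time: 3.2
ee_pos: [0.6091, 0.2706, 0.2214]
eef_rot: [0.24, 0.665, -0.24, 0.665]
ft_force: [1.4, -0.1, -0.2]
width: 0.087
```

```bash
python3 - <<'E'
from h import *
c=grab('wrist','w2'); s=r.read_state(); print(s['time'],s['ee_pos'],s['eef_rot'],s['ft_force'],s['joint_positions'].round(2)); print(np.round(c['extrinsics'],3).tolist())
t=load('top0'); sc=load('scene0')
print('can top', onz(t,159,274,.15), tri([(t,159,274),(sc,338,136)]))
a=cv2.imread('pics/w2.png'); cv2.imwrite('pics/w2_c.png',a)
E
```

```text
3.25 [0.60926021 0.27030108 0.2216311 ] [ 0.23999824  0.66470817 -0.24064884  0.665321  ] [ 0.26553931 -0.15011212 -0.57486163] [ 0.04  0.54 -0.78  1.32  0.38  1.42  0.16]
[[0.638, 0.734, 0.233, 0.545], [0.77, -0.608, -0.194, 0.324], [-0.001, 0.303, -0.953, 0.373], [0.0, 0.0, 0.0, 1.0]]
can top [0.44836933 0.23269236 0.15      ] (array([0.44950229, 0.2343361 , 0.1506872 ]), [2.1, 2.1])
```

View pics/w2.png

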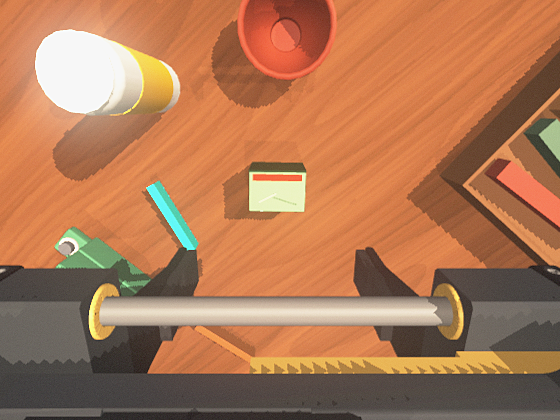

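The wrist view shows the blank at (277,190): pale top with the red stripe along its upper edge (v≈178), and the dark polished face just beyond it at v≈167. It is nearly aligned with the gripper. I'll refine the corners by mask.

```bash
python3 - <<'E'
from h import *
w=load('w2'); h=w['color'].astype(int)
m=np.zeros(h.shape[:2],np.uint8); R,G,B=h[:,:,0],h[:,:,1],h[:,:,2]
sel=((G>150)&(G>R*0.95))|((R>180)&(G<110)&(B<110)); m[150:230,235:320]=sel[150:230,235:320]
k,l,st,ce=cv2.connectedComponentsWithStats(m); i=1+np.argmax(st[1:,4]); print(st[i],ce[i])
cn,_=cv2.findContours((l==i).astype(np.uint8),cv2.RETR_EXTERNAL,cv2.CHAIN_APPROX_NONE); q=cv2.approxPolyDP(cn[0],5,True)[:,0]; print(q.tolist())
rect=cv2.minAreaRect(cn[0]); print(rect)
P=[onz(w,*p,.05)[:2] for p in cv2.boxPoints(rect)]; print(np.round(P,4).tolist(),np.mean(P,0))
for j in range(4):
    d=P[(j+1)%4]-P[j]; print(round(np.linalg.norm(d),4),round(np.degrees(np.arctan2(d[1],d[0])),1))
t=load('top0');
print(onz(w,*rect[0],.05), tri([(w,*rect[0]),(t,125+(166.+.5)/6-.5,175+(146.+.5)/6-.5)]))
a=w['color'][140:240,220:340,::-1]; cv2.imwrite('pics/w2_c.png',cv2.resize(a,None,fx=5,fy=5,interpolation=cv2.INTER_CUBIC))
E
```

```text
[ 249  172   57   41 2096] [276.75333969 192.2528626 ]
[[249, 172], [249, 210], [303, 211], [305, 172]]
((277.0, 192.0), (40.0, 56.0), 90.0)
[[0.5757, 0.2628], [0.6117, 0.3063], [0.6451, 0.2802], [0.6077, 0.235]] [0.61008118 0.27108175]
0.0565 50.4
0.0424 -38.1
0.0587 -129.6
0.0424 138.9
[0.60976795 0.27134372 0.05      ] (array([0.6092606 , 0.27110804, 0.04950343]), [0.6, 0.6])
```

View pics/w2_c.png

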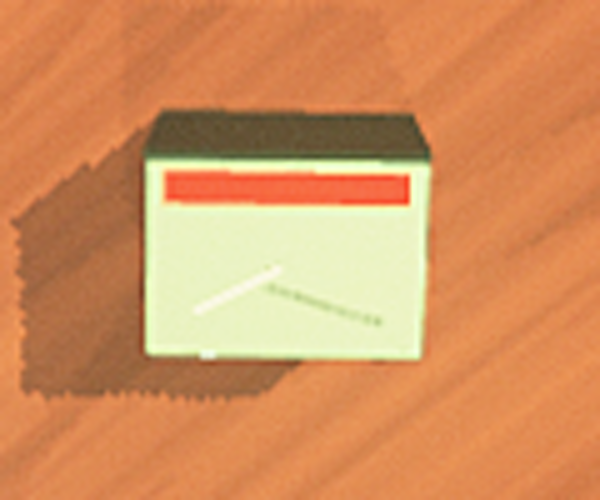

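The dark polished face is confirmed on the stripe side. Descending to grip at a TCP height of 26 mm.

Call:
drive_tool(moves="0.0005 0.0008 -0.04 0 0;0 0 -0.04 0 0;0 0 -0.04 0 0;0 0 -0.04 0 0;0 0 -0.02 0 0;0 0 -0.0155 0 0;0 0 0 0 0;0 0 0 0 1;0 0 0 0 1;0 0 0 0 1;0 0 0 0 1;0 0 0 0 1;0 0 0 0 1", newtons=30)

```text
time: 4.88
ee_pos: [0.609, 0.2731, 0.0264]
eef_rot: [0.239, 0.665, -0.239, 0.665]
ft_force: [-3.1, -2.4, 5.2]
width: 0.0578
```

Call:
drive_tool(moves="0 0 0.02 0 1;0 0 0.04 0 1;0 0 0.04 0 1;0 0 0.03 0 1;-0.004 -0.0343 0 -5.45 1;-0.004 -0.0343 0 -5.45 1;-0.004 -0.0343 0 -5.45 1;-0.004 -0.0343 0 -5.45 1;-0.004 -0.0343 0 -5.45 1;-0.004 -0.0343 0 -5.45 1;-0.004 -0.0343 0 -5.45 1;-0.004 -0.0343 0 -5.45 1;0 0 0 0 1;0 0 0 0 1")

```text
time: 6.62
ee_pos: [0.5771, -0.0002, 0.1567]
eef_rot: [0.469, 0.529, -0.468, 0.529]
ft_force: [0.2, 0.7, -3.4]
width: 0.058
```

```bash
python3 - <<'E'
from h import *
c=grab('wrist','w3'); grab('scene','s3'); grab('top','t3'); s=r.read_state(); print(s['time'],s['ee_pos'],s['eef_rot'],s['ft_force'],s['torque'].round(2),s['width']); print(np.round(c['extrinsics'],3).tolist())
s=cv2.imread('pics/s3.png');t=cv2.imread('pics/t3.png');w=cv2.imread('pics/w3.png')
cv2.imwrite('pics/c3.png',np.hstack([cv2.resize(w[90:330,180:380],(400,480)),cv2.resize(s[180:280,200:300],(380,380)).copy() if 0 else cv2.resize(s[180:300,210:310],(400,480))]))
E
```

```text
6.775 [5.77042099e-01 3.00682847e-04 1.56350772e-01] [ 0.46881366  0.52961934 -0.46831435  0.52952693] [-0.72273426 -0.17723208 -3.74670187] [ 0.   -0.1  -0.01] 0.057879234113252166
[[0.993, 0.116, 0.037, 0.567], [0.122, -0.946, -0.299, 0.082], [0.001, 0.302, -0.953, 0.309], [0.0, 0.0, 0.0, 1.0]]
```

View pics/c3.png

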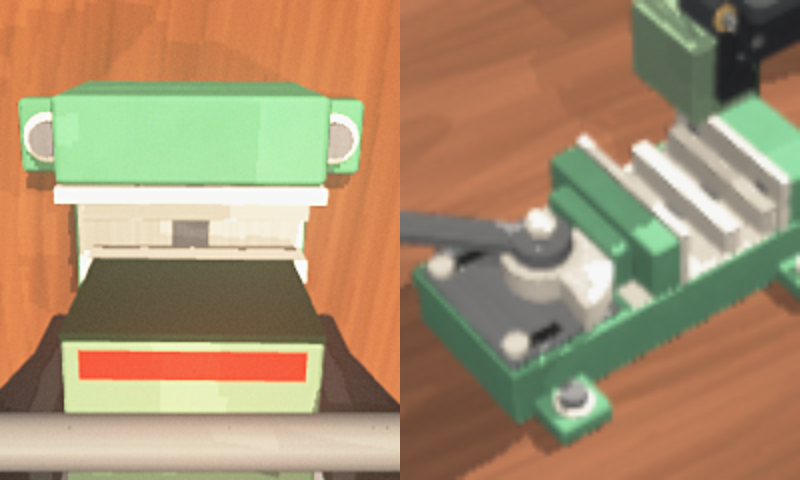

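The stone hangs over the vise with the polished face toward the fixed jaw. In the wrist crop its lower edge is at v≈260 and the jaw face edge at v≈203. Measuring both.

```bash
python3 - <<'E'
from h import *
w=load('w3'); a=w['color'][:,:,::-1]
cv2.imwrite('pics/w3_c.png',cv2.resize(a[175:275,200:350],None,fx=5,fy=5,interpolation=cv2.INTER_CUBIC))
E
```

```text
(no output)
```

View pics/w3_c.png

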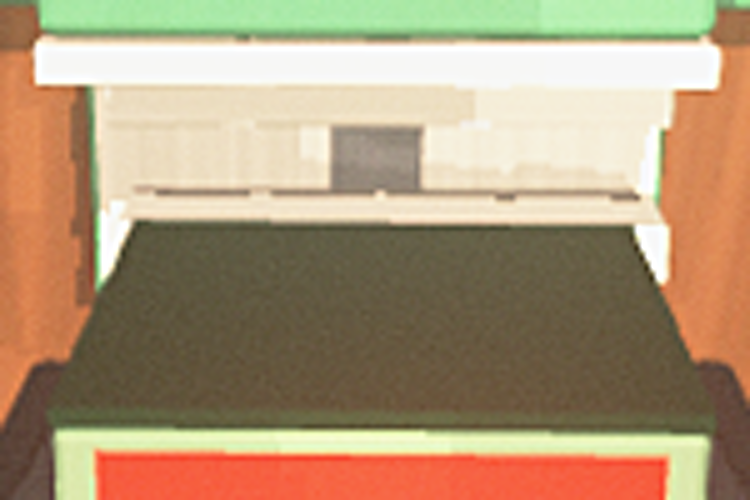

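```bash
python3 - <<'E'
from h import *
w=load('w3')
W=lambda u,v:(w,200+(u+.5)/5-.5,175+(v+.5)/5-.5)
def seg(n,p,q,z):
    a=onz(*W(*p),z);b=onz(*W(*q),z);d=b-a;print(n,a.round(4),b.round(4),'yaw',np.degrees(np.arctan2(d[1],d[0])).round(2),'len',np.linalg.norm(d).round(4),'mid',((a+b)/2).round(4)); return (a+b)/2
j=seg('jaw',(35,85),(720,88),.078)
s=seg('stone bottom',(133,221),(632,226),.130)
s2=seg('stone top',(50,420),(713,428),.180)
seg('A front',(103,123),(480,124),.06)
th=np.radians(6.9); ux=np.array([np.cos(th),np.sin(th)]);uy=np.array([-ux[1],ux[0]])
for q in (s,s2): print('face rel jaw (x,y)',(q-j)[:2]@ux,(q-j)[:2]@uy)
E
```

```text
jaw [0.524  0.0177 0.078 ] [0.6237 0.0295 0.078 ] yaw 6.75 len 0.1004 mid [0.5739 0.0236 0.078 ]
stone bottom [0.546  0.0173 0.13  ] [0.6038 0.0238 0.13  ] yaw 6.4 len 0.0582 mid [0.5749 0.0205 0.13  ]
stone top [0.5461 0.0162 0.18  ] [0.6037 0.0225 0.18  ] yaw 6.24 len 0.058 mid [0.5749 0.0194 0.18  ]
A front [0.5318 0.0077 0.06  ] [0.5913 0.0149 0.06  ] yaw 6.85 len 0.06 mid [0.5615 0.0113 0.06  ]
face rel jaw (x,y) 0.0006458909555562171 -0.003137383542636219
face rel jaw (x,y) 0.0004848644091928516 -0.004268022077883423
```

Call:
drive_tool(moves="0 -0.001 -0.02 0.4 1;0 0 -0.025 0 1;0 0 -0.013 0 1;0 0 -0.006 0 1;0 0 -0.003 0 1;0 0 0 0 1;0 0 0 0 1")

```text
time: 7.65
ee_pos: [0.5774, -0.0021, 0.0897]
eef_rot: [0.468, 0.53, -0.467, 0.531]
ft_force: [-0.0, 0.0, -3.3]
width: 0.0578
```

```bash
python3 - <<'E'
from h import *
c=grab('wrist','w4'); s=r.read_state(); print(s['time'],s['ee_pos'],s['ft_force'],s['torque'].round(2),s['width']); 
grab('scene','s4')
a=c['color'][:,:,::-1]; sc=cv2.imread('pics/s4.png')
cv2.imwrite('pics/c4.png',np.hstack([cv2.resize(a[150:290,190:370],(420,327),interpolation=cv2.INTER_CUBIC),cv2.resize(sc[190:280,215:320],(380,327),interpolation=cv2.INTER_CUBIC)]))
E
```

```text
7.7 [ 0.57731756 -0.00217402  0.08961848] [ 0.01569136 -0.10287204 -3.24840122] [ 0.05 -0.06  0.04] 0.0579099355092753
```

View pics/c4.png

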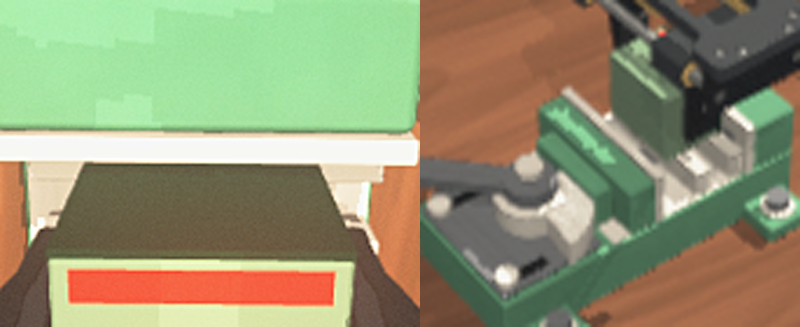

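Call:
drive_tool(moves="-0.0002 0.0015 0 0 1;-0.0002 0.0015 0 0 1;0 0.0005 0 0 1;0 0 0 0 1;0 0 0 0 1")

```text
time: 8.38
ee_pos: [0.5766, 0.0013, 0.0891]
eef_rot: [0.467, 0.531, -0.467, 0.531]
ft_force: [-0.1, -0.9, -3.2]
width: 0.0577
```

Call:
drive_tool(moves="0 0.0005 0 0 1;0 0 0 0 1;0 0 0 0 1")

```text
time: 8.75
ee_pos: [0.5766, 0.0019, 0.0891]
eef_rot: [0.467, 0.531, -0.467, 0.531]
ft_force: [0.0, 0.4, -3.9]
width: 0.058
```

Call:
drive_tool(moves="0 0.0005 0 0 1;0 0 0 0 1;0 0.0004 0 0 1;0 0 0 0 1")

```text
time: 9.25
ee_pos: [0.5766, 0.0024, 0.0891]
eef_rot: [0.467, 0.53, -0.468, 0.531]
ft_force: [0.7, -1.9, -3.6]
width: 0.0577
```

Call:
drive_tool(moves="0 0.0004 0 0 1;0 0 0 0 1;0 0 0 0 1")

```text
time: 9.62
ee_pos: [0.5766, 0.0024, 0.0891]
eef_rot: [0.467, 0.53, -0.468, 0.531]
ft_force: [-0.7, -4.9, -1.3]
width: 0.0577
```

Contact with the fixed jaw is felt (Fy −4.9 N, no further advance). I'll ease off slightly, then lower onto the parallels.

Call:
drive_tool(moves="0 -0.0004 -0.0008 0 1;0 0 -0.0007 0 1;0 0 -0.0005 0 1;0 0 0 0 1")

```text
time: 10.12
ee_pos: [0.577, 0.0025, 0.0872]
eef_rot: [0.468, 0.53, -0.467, 0.531]
ft_force: [0.6, -5.3, -0.6]
width: 0.0577
```

Call:
drive_tool(moves="0 0 -0.0005 0 1;0 0 0 0 1;0 0 0 0 1")

```text
time: 10.5
ee_pos: [0.577, 0.0025, 0.0867]
eef_rot: [0.468, 0.53, -0.467, 0.531]
ft_force: [-0.2, -4.5, -2.1]
width: 0.0577
```

Call:
drive_tool(moves="0 0 -0.0004 0 1;0 0 0 0 1;0 0 0 0 1")

```text
time: 10.88
ee_pos: [0.577, 0.0025, 0.0864]
eef_rot: [0.468, 0.53, -0.467, 0.531]
ft_force: [0.9, -4.9, 0.1]
width: 0.058
```

Call:
drive_tool(moves="0 0 -0.0004 0 1;0 0 0 0 1;0 0 0 0 1")

```text
time: 11.25
ee_pos: [0.577, 0.0025, 0.0864]
eef_rot: [0.468, 0.53, -0.467, 0.531]
ft_force: [-0.7, -5.4, 3.1]
width: 0.0577
```

Call:
drive_tool(moves="0 0.0004 -0.0004 0 1;0 0 0 0 1;0 0 0 0 1")

```text
time: 11.62
ee_pos: [0.577, 0.0025, 0.0864]
eef_rot: [0.467, 0.53, -0.468, 0.531]
ft_force: [-2.3, -5.8, 8.7]
width: 0.0578
```

```bash
python3 - <<'E'
from h import *
c=grab('wrist','w5'); s=r.read_state(); print(s['time'],s['ee_pos'],s['ft_force'],s['torque'].round(2),s['width']); 
grab('scene','s5')
a=c['color'][:,:,::-1]; sc=cv2.imread('pics/s5.png')
cv2.imwrite('pics/c5.png',np.hstack([cv2.resize(a[150:290,190:370],(420,327),interpolation=cv2.INTER_CUBIC),cv2.resize(sc[190:280,215:320],(380,327),interpolation=cv2.INTER_CUBIC)]))
E
```

```text
11.675 [0.57701858 0.00249006 0.08635452] [-2.41968715 -7.13582029  8.18026732] [-1.51  0.74 -0.03] 0.05793528205204248
```

View pics/c5.png

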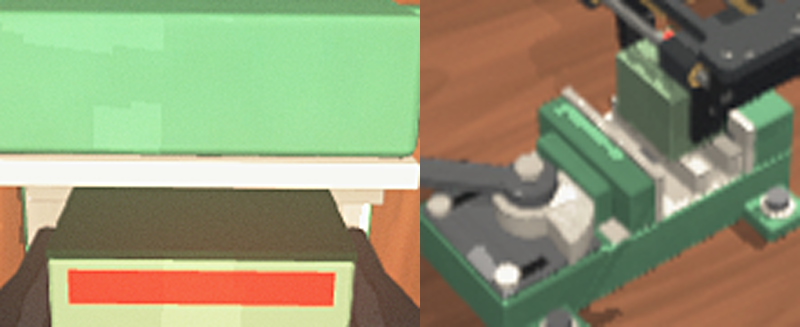

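The dark face now meets the jaw's steel edge (crop v≈188) and the stone is seated. Easing the load, then opening.

Call:
drive_tool(moves="0 0 0.0008 0 1;0 0 0 0 1;0 0 0 0 0.3;0 0 0 0 0;0 0 0 0 0;0 0 0 0 0;0 0 0 0 0", newtons=4)

```text
time: 12.6
ee_pos: [0.5766, 0.0032, 0.0862]
eef_rot: [0.467, 0.531, -0.467, 0.531]
ft_force: [0.2, 0.1, 0.3]
width: 0.0852
```

Call:
drive_tool(moves="0 -0.001 0.02 0 0;0 0 0.03 0 0;0 -0.005 0.04 0 0;0 -0.02 0.03 0 0;0 0 0 0 0;0 0 0 0 0")

```text
time: 13.35
ee_pos: [0.5764, -0.0226, 0.2065]
eef_rot: [0.467, 0.531, -0.467, 0.531]
ft_force: [0.1, 0.3, -0.8]
width: 0.0876
```

```bash
python3 - <<'E'
from h import *
c=grab('wrist','w6'); s=r.read_state(); print(s['time'],s['ee_pos'],s['ft_force'],s['joint_positions'].round(2),s['width']); 
grab('scene','s6'); grab('top','t6')
a=c['color'][:,:,::-1]; sc=cv2.imread('pics/s6.png')
cv2.imwrite('pics/c6.png',np.hstack([a[60:400,190:370],cv2.resize(sc[190:290,170:320],(510,340),interpolation=cv2.INTER_CUBIC)]))
E
```

```text
13.4 [ 0.57617589 -0.02225488  0.20588597] [ 0.09798212 -0.1352177  -0.05098179] [ 0.47  0.3  -0.61  1.61  0.18  1.29 -0.04] 0.08713362977240291
```

View pics/c6.png

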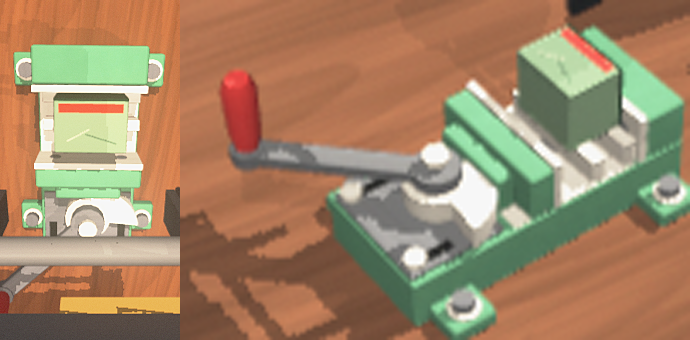

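```bash
python3 - <<'E'
from h import *
a=cv2.imread('pics/w6.png'); sc=cv2.imread('pics/s6.png')
cv2.imwrite('pics/c6b.png',np.hstack([cv2.resize(a[130:240,215:345],(473,400),interpolation=cv2.INTER_CUBIC),cv2.resize(sc[190:265,265:325],(320,400),interpolation=cv2.INTER_CUBIC)]))
E
```

```text
(no output)
```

View pics/c6b.png

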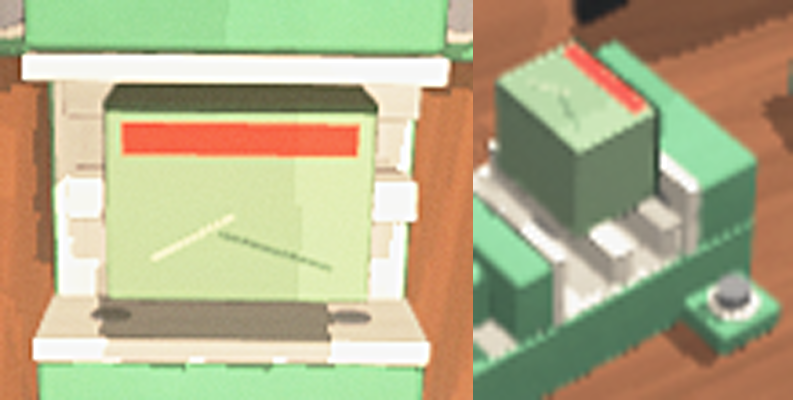

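```bash
python3 - <<'E'
from h import *
w=load('w6'); k=473/130; ky=400/110
W=lambda u,v:(w,215+(u+.5)/k-.5,130+(v+.5)/ky-.5)
def seg(n,p,q,z):
    a=onz(*W(*p),z);b=onz(*W(*q),z);d=b-a;print(n,'yaw',np.degrees(np.arctan2(d[1],d[0])).round(2),'len',np.linalg.norm(d).round(4),'mid',((a+b)/2).round(4)); return (a+b)/2
j=seg('jaw',(22,81),(448,83),.078); s=seg('stone top edge',(105,111),(377,110),.11); b=seg('stone back',(105,299),(370,299),.11)
sl=seg('slide',(35,342),(430,342),.078); B=seg('B',(65,200),(415,200),.06)
th=np.radians(6.8); ux=np.array([np.cos(th),np.sin(th)]);uy=np.array([-ux[1],ux[0]])
for q in (s,b,sl,B): print((q-j)[:2]@ux,(q-j)[:2]@uy)
h=w['color'].astype(int); m=((h[:,:,0]>130)&(h[:,:,1]<70)&(h[:,:,2]<70)).astype(np.uint8)
kk,l,st,ce=cv2.connectedComponentsWithStats(m); print([(st[i].tolist()) for i in range(1,kk) if st[i,4]>15])
t=load('t6'); s6=load('s6')
for n,im in(('t6',t['color']),('s6',s6['color'])):
    h=im.astype(int); m=((h[:,:,0]>150)&(h[:,:,1]<70)&(h[:,:,2]<70)).astype(np.uint8)
    kk,l,st,ce=cv2.connectedComponentsWithStats(m); print(n,[st[i].tolist() for i in range(1,kk) if st[i,4]>15])
E
```

```text
jaw yaw 7.07 len 0.1005 mid [0.5737 0.0238 0.078 ]
stone top edge yaw 7.55 len 0.0573 mid [0.5748 0.0222 0.11  ]
stone back yaw 7.34 len 0.0586 mid [ 0.5796 -0.0193  0.11  ]
slide yaw 7.33 len 0.0998 mid [ 0.5816 -0.041   0.078 ]
B yaw 7.34 len 0.0906 mid [ 0.5794 -0.0085  0.06  ]
0.0009343369155971342 -0.001746123965086058
0.0007555249014973382 -0.04347294766205227
0.00018062963574837394 -0.06524957973642537
0.0018818950721325584 -0.03268962803382771
[[175, 354, 22, 19, 217]]
t6 [[95, 230, 30, 27, 171], [366, 236, 8, 8, 52], [91, 258, 31, 11, 40]]
s6 [[182, 212, 10, 22, 155]]
```

Call:
drive_tool(moves="0 -0.03 0 0 0;0 -0.012 0 0 0;0 0 0 0 0;0 0 0 0 0")

```text
time: 14.0
ee_pos: [0.5766, -0.0635, 0.2061]
eef_rot: [0.467, 0.531, -0.467, 0.531]
ft_force: [0.5, -0.0, 0.5]
width: 0.0871
```

```bash
python3 - <<'E'
from h import *
c=grab('wrist','w7'); print(np.round(c['extrinsics'][:3,3],4))
a=cv2.imread('pics/w7.png'); cv2.imwrite('pics/w7_c.png',cv2.resize(a[80:200,210:350],None,fx=5.5,fy=5,interpolation=cv2.INTER_CUBIC))
cv2.imwrite('pics/w7_c.png',cv2.resize(a[60:180,210:350],None,fx=5,fy=5,interpolation=cv2.INTER_CUBIC))
E
```

```text
[0.566  0.0188 0.358 ]
```

View pics/w7.png

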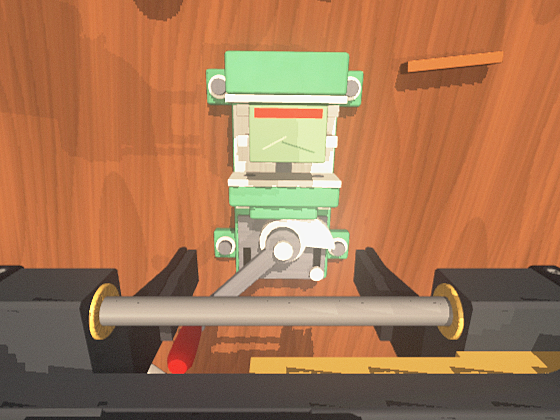

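View pics/w7_c.png

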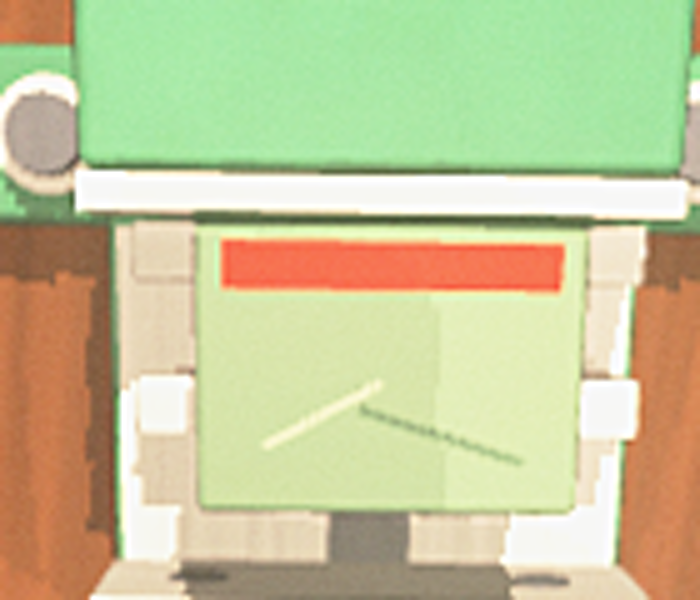

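The overhead view (stone top edge at crop v≈226, jaw edge at v≈212–219) suggests a 1–2 mm gap at the top of the polished face. I'll press the stone's back gently with closed fingertips, just above jaw height, to make sure it is flush.

Call:
drive_tool(moves="0.002 0.014 -0.02 0 1;0.002 0.0135 -0.03 0 1;0 0 -0.03 0 1;0 0 -0.02 0 1;0 0 -0.009 0 1;0 0 0 0 1;0 0 0 0 1", newtons=20)

```text
time: 14.92
ee_pos: [0.5812, -0.0374, 0.0981]
eef_rot: [0.468, 0.53, -0.467, 0.531]
ft_force: [-0.2, 0.1, -0.2]
width: 0.0248
```

Call:
drive_tool(moves="0 0.002 0 0 1;0 0.001 0 0 1;0 0 0 0 1")

```text
time: 15.3
ee_pos: [0.5807, -0.0342, 0.0974]
eef_rot: [0.467, 0.531, -0.467, 0.531]
ft_force: [0.1, -0.4, 0.4]
width: 0.0017
```

Call:
drive_tool(moves="-0.0001 0.0013 0 0 1;0 0.0009 0 0 1;0 0 0 0 1")

```text
time: 15.68
ee_pos: [0.5805, -0.032, 0.0972]
eef_rot: [0.467, 0.531, -0.467, 0.531]
ft_force: [1.3, -0.6, 0.4]
width: 0.0007
```

Call:
drive_tool(moves="-0.0001 0.0009 0 0 1;0 0 0 0 1;0 0 0 0 1")

```text
time: 16.05
ee_pos: [0.5804, -0.0313, 0.0972]
eef_rot: [0.467, 0.531, -0.467, 0.531]
ft_force: [1.0, -0.2, -0.7]
width: 0.0002
```

Call:
drive_tool(moves="-0.0001 0.0009 0 0 1;0 0 0 0 1;0 0 0 0 1")

```text
time: 16.42
ee_pos: [0.5803, -0.0307, 0.0972]
eef_rot: [0.467, 0.53, -0.467, 0.531]
ft_force: [1.1, -1.7, -0.1]
width: 0.0005
```

Call:
drive_tool(moves="-0.0001 0.0007 0 0 1;0 0 0 0 1;0 0 0 0 1")

```text
time: 16.8
ee_pos: [0.5803, -0.0306, 0.0973]
eef_rot: [0.467, 0.53, -0.468, 0.531]
ft_force: [0.8, -4.9, 0.6]
width: 0.0004
```

```bash
python3 - <<'E'
from h import *
c=grab('scene','s8'); s=r.read_state(); print(s['time'],s['ee_pos'],s['ft_force'])
a=cv2.imread('pics/s8.png'); cv2.imwrite('pics/s8_c.png',cv2.resize(a[185:275,230:330],None,fx=6,fy=6,interpolation=cv2.INTER_CUBIC))
E
```

```text
16.85 [ 0.5803091  -0.03056875  0.0972506 ] [ 0.36893922 -5.53809909  1.19796018]
```

View pics/s8_c.png

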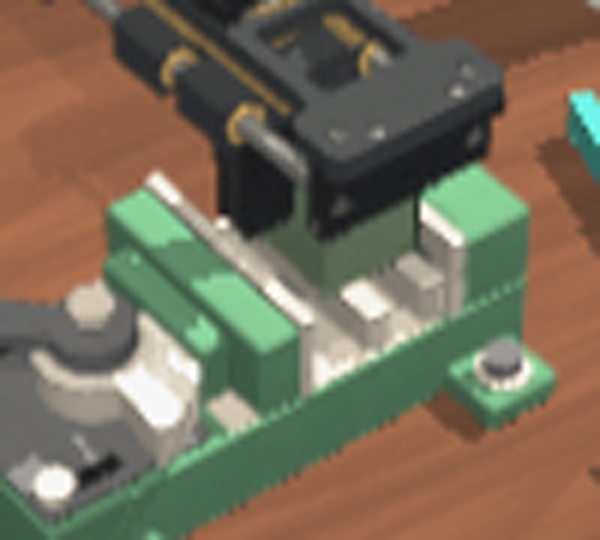

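A stiff stop at Fy ≈ −5 N shows the stone is flush against the jaw; the apparent gap was a reading error of about 1 mm. Now backing off and going to the handle.

Call:
drive_tool(moves="0.0005 -0.004 0 0 1;0.0005 -0.004 0.03 0 1;0 0 0.05 0 0.5;-0.0145 -0.0315 0.005 -9.6 0;-0.0145 -0.0315 0 -9.6 0;-0.0145 -0.0315 0 -9.6 0;-0.0145 -0.0315 0 -9.6 0;-0.0145 -0.0315 0 -9.6 0;0 0 0 0 0;0 0 0 0 0")

```text
time: 18.1
ee_pos: [0.5091, -0.194, 0.1822]
eef_rot: [0.643, 0.296, -0.642, 0.295]
ft_force: [0.1, 1.0, 0.4]
width: 0.0725
```

```bash
python3 - <<'E'
from h import *
for n in('wrist','scene','top'): grab(n,n[0]+'9')
s=r.read_state(); print(s['time'],s['ee_pos'],s['ft_force'],s['joint_positions'].round(2),np.round(load('w9')['extrinsics'],3).tolist())
w,sc,t=[cv2.imread(f'pics/{k}9.png') for k in 'wst']
cv2.imwrite('pics/c9.png',np.hstack([w[80:380,60:500],cv2.resize(sc[180:280,160:280],(360,300),interpolation=cv2.INTER_CUBIC)]))
E
```

```text
18.25 [ 0.50922002 -0.19380462  0.1821498 ] [ 0.18109122  0.01373308 -0.26763546] [ 0.64  0.22 -0.41  1.73  0.09  1.21 -0.5 ] [[0.76, -0.619, -0.196, 0.564], [-0.65, -0.725, -0.229, -0.131], [-0.0, 0.302, -0.953, 0.334], [0.0, 0.0, 0.0, 1.0]]
```

View pics/c9.png

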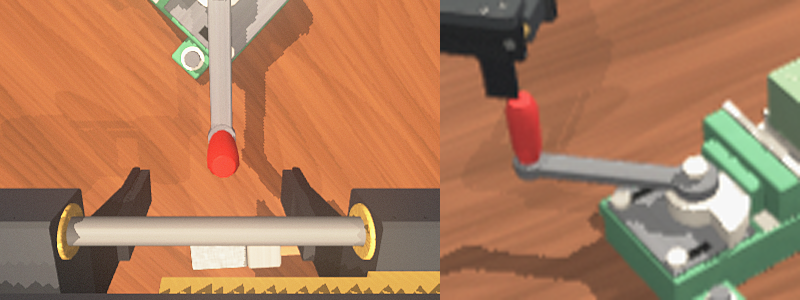

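The wrist crop shows the red handle's top at (222,163), centred between the fingers, with the lever bar running up to the pivot. Locating it.

```bash
python3 - <<'E'
from h import *
w=load('w9'); print('top',onz(w,60+222.5,80+163,.134),'base',onz(w,60+222,80+135,.076))
s=load('s9'); print(tri([(w,282.5,243),(s,160+(519-440)/3,180+98/3)]))
p=r.read_state()['ee_pos']; print('tcp proj at z.134', proj(w,[p[0],p[1],.134]))
E
```

```text
top [ 0.51071865 -0.1996884   0.134     ] base [ 0.51151709 -0.19984988  0.076     ]
(array([ 0.51051357, -0.1999197 ,  0.13594178]), [1.1, 1.1])
tcp proj at z.134 [275.0751835  238.14659211]
```

Call:
drive_tool(moves="0.0018 -0.006 0 0 0;0 0 -0.03 0 0;0 0 -0.03 0 0;0 0 -0.012 0 0;0 0 0 0 0.6;0 0 0 0 0.6;0 0 0 0 0.6;0 0 0 0 0.6", newtons=20)

```text
time: 19.25
ee_pos: [0.5108, -0.2013, 0.1108]
eef_rot: [0.643, 0.294, -0.643, 0.295]
ft_force: [-0.1, 0.1, -0.4]
width: 0.0546
```

```bash
python3 - <<'E'
from h import *
for n in('wrist','scene'): grab(n,n[0]+'10')
s=r.read_state(); print(s['time'],s['ee_pos'],s['ft_force'],s['width'])
w,sc=[cv2.imread(f'pics/{k}10.png') for k in 'ws']
cv2.imwrite('pics/c10.png',np.hstack([w[80:380,60:500],cv2.resize(sc[180:280,160:280],(360,300),interpolation=cv2.INTER_CUBIC)]))
# arc plan: pivot guess, rows of 0.08 rad
piv=np.array([.591,-.1045]); a0=np.radians(-131.2)
for k in range(0,18):
    a=a0+.08*k; print(k,(0.125*np.array([np.cos(a),np.sin(a)])-0.125*np.array([np.cos(a-.08),np.sin(a-.08)])).round(4))
E
```

```text
19.35 [ 0.51062055 -0.20121001  0.11050081] [-0.18605142  0.619014   -0.59780199] 0.04702771694250538
0 [ 0.0073 -0.0069]
1 [ 0.0078 -0.0063]
2 [ 0.0083 -0.0056]
3 [ 0.0087 -0.005 ]
4 [ 0.009  -0.0042]
5 [ 0.0094 -0.0035]
6 [ 0.0096 -0.0028]
7 [ 0.0098 -0.002 ]
8 [ 0.0099 -0.0012]
9 [ 0.01   -0.0004]
10 [0.01   0.0004]
11 [0.0099 0.0012]
12 [0.0098 0.002 ]
13 [0.0096 0.0028]
14 [0.0094 0.0035]
15 [0.009  0.0043]
16 [0.0087 0.005 ]
17 [0.0082 0.0057]
```

View pics/c10.png

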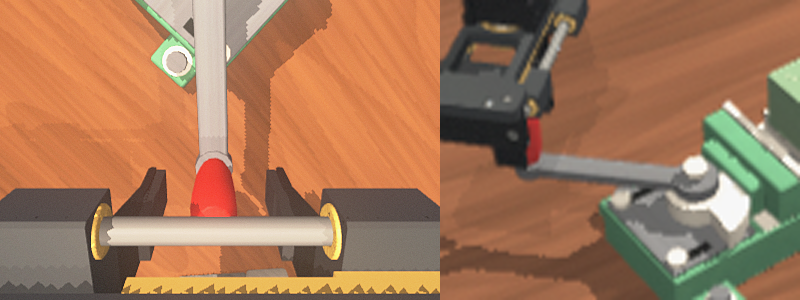

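Call:
drive_tool(moves="0.0078 -0.0063 0 4.58 0.6;0.0083 -0.0056 0 4.58 0.6;0.0087 -0.005 0 4.58 0.6;0.009 -0.0042 0 4.58 0.6;0.0094 -0.0035 0 4.58 0.6;0.0096 -0.0028 0 4.58 0.6;0.0098 -0.002 0 4.58 0.6;0.0099 -0.0012 0 4.58 0.6;0.01 -0.0004 0 4.58 0.6;0.01 0.0004 0 4.58 0.6;0 0 0 0 0.6")

```text
time: 20.72
ee_pos: [0.6031, -0.2314, 0.1098]
eef_rot: [0.478, 0.522, -0.477, 0.521]
ft_force: [-0.2, -0.4, -0.7]
width: 0.035
```

```bash
python3 - <<'E'
from h import *
for n in('wrist','scene'): grab(n,n[0]+'11')
s=r.read_state(); print(s['time'],s['ee_pos'],s['ft_force'],s['width'])
w,sc=[cv2.imread(f'pics/{k}11.png') for k in 'ws']
cv2.imwrite('pics/c11.png',np.hstack([w[40:340,60:500],cv2.resize(sc[180:300,180:324],(360,300),interpolation=cv2.INTER_CUBIC)]))
E
```

```text
20.825 [ 0.60294758 -0.23198648  0.11019988] [0.0296386  0.33301478 0.46134323] 0.03488179894091233
```

View pics/c11.png

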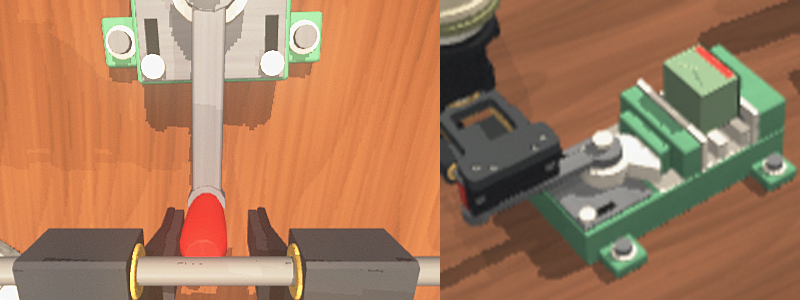

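Call:
drive_tool(moves="0.0099 0.0012 0 4.58 0.6;0.0098 0.002 0 4.58 0.6;0.0096 0.0028 0 4.58 0.6")

```text
time: 21.2
ee_pos: [0.6314, -0.2258, 0.1101]
eef_rot: [0.411, 0.576, -0.412, 0.575]
ft_force: [-4.7, 1.0, 1.0]
width: 0.0349
```

Call:
drive_tool(moves="0.0047 0.0016 0 2.3 0.6;0.0047 0.0018 0 2.3 0.6")

```text
time: 21.45
ee_pos: [0.6412, -0.2224, 0.11]
eef_rot: [0.388, 0.591, -0.388, 0.591]
ft_force: [-4.7, 1.4, 1.0]
width: 0.0349
```

Call:
drive_tool(moves="0.0023 0.001 0 1.15 0.6;0.0023 0.001 0 1.15 0.6")

```text
time: 21.7
ee_pos: [0.6461, -0.2204, 0.11]
eef_rot: [0.376, 0.599, -0.376, 0.599]
ft_force: [-4.4, 1.2, -0.5]
width: 0.0348
```

```bash
python3 - <<'E'
from h import *
for n in('wrist','scene'): grab(n,n[0]+'12')
s=r.read_state(); print(s['time'],s['ee_pos'],s['ft_force'],s['width'])
w,sc=[cv2.imread(f'pics/{k}12.png') for k in 'ws']
cv2.imwrite('pics/c12.png',np.hstack([w[0:300,60:500],cv2.resize(sc[180:300,180:324],(360,300),interpolation=cv2.INTER_CUBIC)]))
E
```

```text
21.8 [ 0.64640986 -0.22031775  0.11009782] [-3.0615169   0.4888484  -0.17391735] 0.034987093412959545
```

View pics/c12.png

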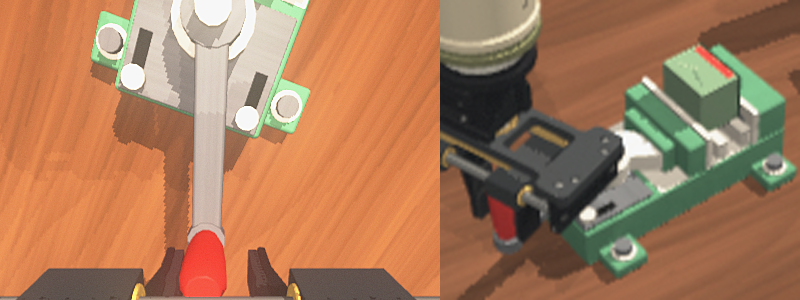

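Call:
drive_tool(moves="0.0022 0.0011 0 1.15 0.6;0.0022 0.0012 0 1.15 0.6")

```text
time: 22.05
ee_pos: [0.6507, -0.2182, 0.1101]
eef_rot: [0.364, 0.606, -0.364, 0.606]
ft_force: [-4.2, -0.1, -0.8]
width: 0.0346
```

Call:
drive_tool(moves="0.0022 0.0012 0 1.15 0.6;0 0 0 0 0.6")

```text
time: 22.3
ee_pos: [0.6533, -0.2168, 0.1102]
eef_rot: [0.358, 0.61, -0.358, 0.61]
ft_force: [-3.5, -0.1, -1.4]
width: 0.0349
```

Call:
drive_tool(moves="0.0018 0.0011 0 0.9 0.6;0 0 0 0 0.6")

```text
time: 22.55
ee_pos: [0.6549, -0.2159, 0.1102]
eef_rot: [0.353, 0.612, -0.353, 0.613]
ft_force: [-3.8, -1.0, -1.5]
width: 0.0346
```

Call:
drive_tool(moves="0.0017 0.0011 0 0.9 0.6;0 0 0 0 0.6")

```text
time: 22.8
ee_pos: [0.6566, -0.2148, 0.1102]
eef_rot: [0.348, 0.615, -0.348, 0.615]
ft_force: [-2.3, -1.0, -1.7]
width: 0.035
```

Call:
drive_tool(moves="0.0017 0.0011 0 0.9 0.6;0 0 0 0 0.6")

```text
time: 23.05
ee_pos: [0.6583, -0.2137, 0.1102]
eef_rot: [0.344, 0.618, -0.343, 0.618]
ft_force: [-2.9, -0.8, -1.0]
width: 0.0347
```

Call:
drive_tool(moves="0.0015 0.001 0 0.8 0.6;0 0 0 0 0.6")

```text
time: 23.3
ee_pos: [0.6598, -0.2127, 0.1102]
eef_rot: [0.339, 0.62, -0.339, 0.621]
ft_force: [-2.4, -2.8, -1.6]
width: 0.0349
```

Call:
drive_tool(moves="0.0015 0.001 0 0.8 0.6;0 0 0 0 0.6")

```text
time: 23.55
ee_pos: [0.6613, -0.2116, 0.1102]
eef_rot: [0.335, 0.623, -0.335, 0.623]
ft_force: [-2.3, -3.2, -1.5]
width: 0.0348
```

```bash
python3 - <<'E'
from h import *
for n in('wrist','scene'): grab(n,n[0]+'13')
s=r.read_state(); print(s['time'],s['ee_pos'],s['ft_force'],s['width'])
w,sc=[cv2.imread(f'pics/{k}13.png') for k in 'ws']
cv2.imwrite('pics/c13.png',np.hstack([w[0:300,60:500],cv2.resize(sc[180:270,230:338],(360,300),interpolation=cv2.INTER_CUBIC)]))
E
```

```text
23.65 [ 0.66127787 -0.21165721  0.11023133] [-1.29944547 -3.52642552 -2.08790054] 0.03508046593103776
```

View pics/c13.png

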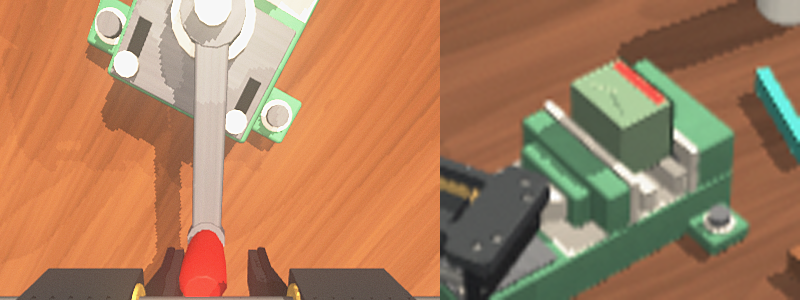

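Call:
drive_tool(moves="0.0015 0.0011 0 0.8 0.6;0 0 0 0 0.6")

```text
time: 23.9
ee_pos: [0.6628, -0.2106, 0.1102]
eef_rot: [0.331, 0.625, -0.33, 0.625]
ft_force: [-2.8, -3.3, -2.1]
width: 0.0349
```

Call:
drive_tool(moves="0.0012 0.0008 0 0.7 0.6;0 0 0 0 0.6")

```text
time: 24.15
ee_pos: [0.664, -0.2097, 0.1102]
eef_rot: [0.327, 0.627, -0.327, 0.627]
ft_force: [-1.6, -3.8, -0.9]
width: 0.0347
```

Call:
drive_tool(moves="0.0012 0.0008 0 0.7 0.6;0 0 0 0 0.6")

```text
time: 24.4
ee_pos: [0.6652, -0.2088, 0.1102]
eef_rot: [0.323, 0.629, -0.323, 0.629]
ft_force: [-1.3, -3.1, -0.8]
width: 0.035
```

Call:
drive_tool(moves="0.0012 0.0009 0 0.7 0.6;0 0 0 0 0.6")

```text
time: 24.65
ee_pos: [0.6663, -0.208, 0.1102]
eef_rot: [0.319, 0.631, -0.319, 0.631]
ft_force: [-2.1, -3.5, -0.7]
width: 0.0344
```

Call:
drive_tool(moves="0.0012 0.0009 0 0.7 0.6;0 0 0 0 0.6")

```text
time: 24.9
ee_pos: [0.6668, -0.2075, 0.1101]
eef_rot: [0.315, 0.633, -0.316, 0.633]
ft_force: [-5.0, -4.7, 0.9]
width: 0.0346
```

Call:
drive_tool(moves="0.0012 0.0009 0 0.7 0.6;0 0 0 0 0.6")

```text
time: 25.15
ee_pos: [0.6673, -0.207, 0.11]
eef_rot: [0.311, 0.636, -0.312, 0.634]
ft_force: [-8.7, -4.5, 2.1]
width: 0.0354
```

Call:
drive_tool(moves="0.0006 0.0005 0 0.3 0.6;0 0 0 0 0.6")

```text
time: 25.4
ee_pos: [0.6675, -0.2068, 0.1099]
eef_rot: [0.309, 0.637, -0.311, 0.635]
ft_force: [-10.4, -5.4, 3.0]
width: 0.0348
```

```bash
python3 - <<'E'
from h import *
s=r.read_state(); y=np.radians(37.8); print(s['time'],s['ee_pos'],s['ft_force'],s['ft_force'][:2]@[np.cos(y),np.sin(y)],s['ft_force'][:2]@[np.sin(y),-np.cos(y)],s['width'])
E
```

```text
25.4 [ 0.6675297  -0.20679203  0.10990636] [-10.40348327  -5.42482697   3.03619535] -11.545279162680718 -2.089914059723256 0.03483677540925917
```

11.5 N tangential at the handle is within the firm range. Letting go: back off to mid-clearance, open, rise.

Call:
drive_tool(moves="-0.0025 -0.002 0 0 0.6;-0.0028 -0.0022 0 0 0.6;0 0 0 0 0.3;0 0 0 0 0.3;0 0 0.02 0 0.3;0 0 0.04 0 0.3;-0.01 -0.02 0.04 0 0.3;0 -0.03 0.03 0 0.3;0 -0.03 0 0 0.3;0 0 0 0 0.3;0 0 0 0 0.3")

```text
time: 26.78
ee_pos: [0.6542, -0.2887, 0.2409]
eef_rot: [0.31, 0.636, -0.309, 0.636]
ft_force: [-0.3, 1.5, -0.4]
width: 0.0607
```

```bash
python3 - <<'E'
from h import *
for n in('wrist','scene','top'): grab(n,n[0]+'14')
s=r.read_state(); print(s['time'],s['ee_pos'],s['ft_force'],s['width'])
w,sc,t=[cv2.imread(f'pics/{k}14.png') for k in 'wst']
cv2.imwrite('pics/c14.png',np.hstack([cv2.resize(w[0:300,60:500],(400,273)),cv2.resize(sc[175:280,190:344],(400,273),interpolation=cv2.INTER_CUBIC)]))
E
```

```text
26.925 [ 0.65421667 -0.288406    0.24052303] [-0.08895944 -0.22308524  0.17293953] 0.06071205942034567
```

View pics/c14.png

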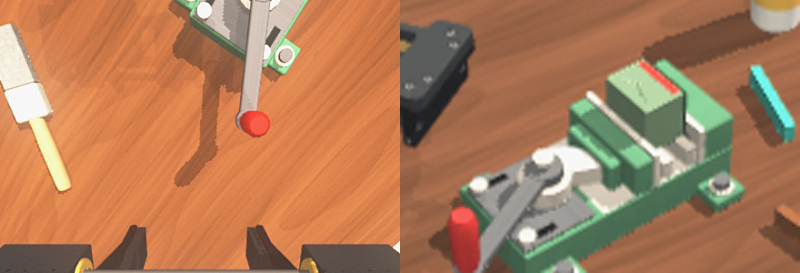

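View pics/w14.png

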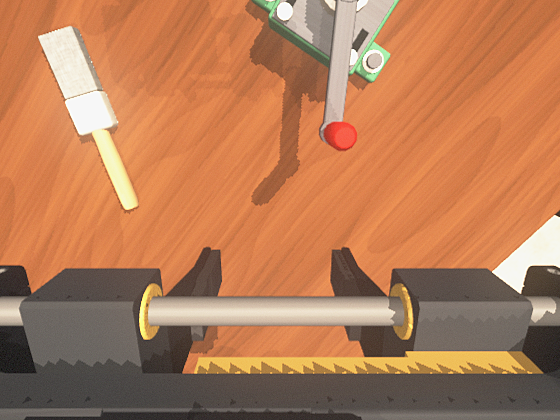

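View pics/t14.png

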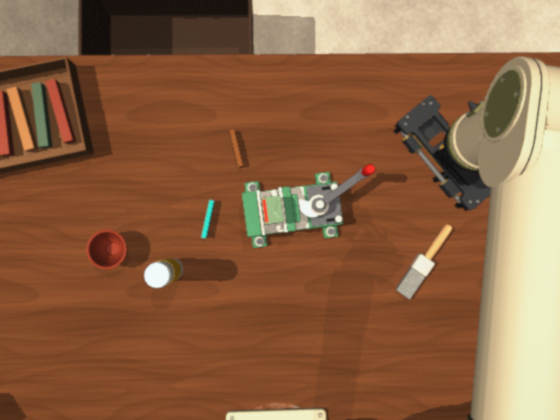

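The top view shows the can (160,273), bowl (108,250) and brush (425,262) unmoved and the lever swung to (369,170). I'll check the clamped stone up close from scene, and again after a bit more time.

```bash
python3 - <<'E'
from h import *
t,s=cv2.imread('pics/t14.png'),cv2.imread('pics/s14.png')
cv2.imwrite('pics/c15.png',np.hstack([cv2.resize(t[175:245,238:320],(410,350),interpolation=cv2.INTER_CUBIC),cv2.resize(s[190:265,250:334],(390,350),interpolation=cv2.INTER_CUBIC)]))
def f(im):
    h=im.astype(int); m=((h[:,:,2]>150)&(h[:,:,1]<70)&(h[:,:,0]<70)).astype(np.uint8)
    k,l,st,ce=cv2.connectedComponentsWithStats(m); return [(st[i,4],ce[i].round(1).tolist()) for i in range(1,k) if st[i,4]>15]
print(f(t),f(s))
E
```

```text
[(np.int32(99), [368.7, 168.8]), (np.int32(237), [114.6, 248.1])] [(np.int32(166), [214.9, 268.3])]
```

View pics/c15.png

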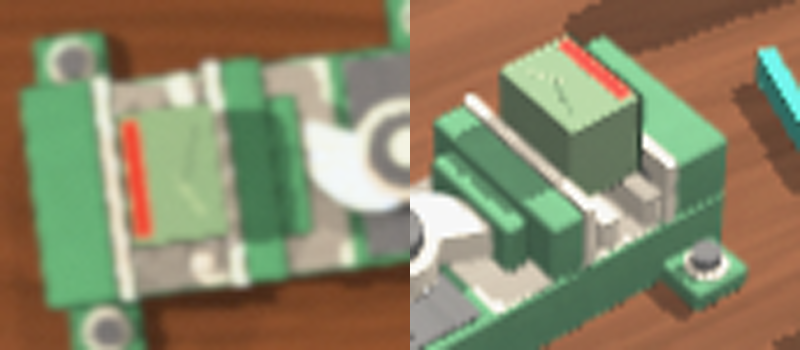

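The edges are too coarse here to judge. I'll look from the wrist camera directly above the jaws.

Call:
drive_tool(moves="-0.014 0.043 -0.005 -6.2 0.3;-0.014 0.043 -0.005 -6.2 0.3;-0.014 0.043 -0.005 -6.2 0.3;-0.014 0.043 -0.005 -6.2 0.3;-0.014 0.043 -0.005 -6.2 0.3;0 0 0 0 0.3;0 0 0 0 0.3")

```text
time: 27.8
ee_pos: [0.584, -0.0751, 0.2155]
eef_rot: [0.468, 0.53, -0.468, 0.53]
ft_force: [0.8, 0.2, 0.4]
width: 0.0612
```

```bash
python3 - <<'E'
from h import *
c=grab('wrist','w16'); s=r.read_state(); print(s['time'],s['ee_pos'],np.round(c['extrinsics'][:3,3],4))
a=cv2.imread('pics/w16.png'); cv2.imwrite('pics/w16_c.png',cv2.resize(a[60:180,210:350],None,fx=5,fy=5,interpolation=cv2.INTER_CUBIC))
E
```

```text
27.85 [ 0.58407826 -0.07579818  0.21530767] [0.5737 0.0075 0.3673]
```

View pics/w16_c.png

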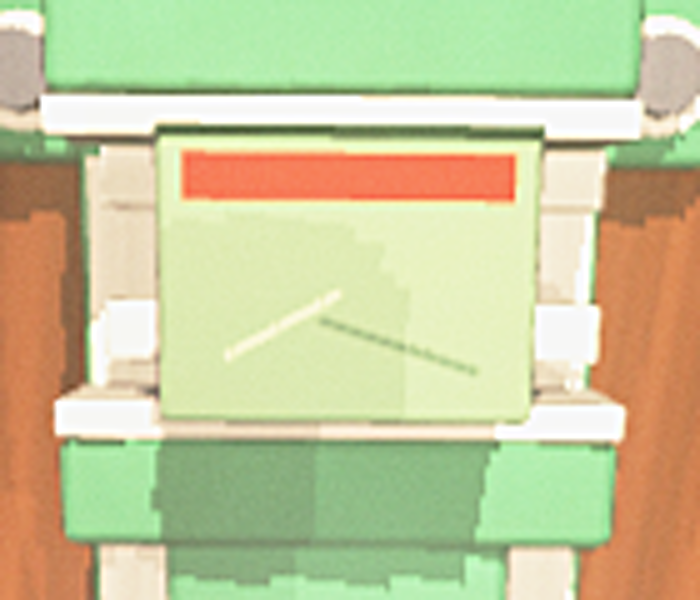

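```bash
python3 - <<'E'
from h import *
print(r.read_state()['time'],ticket.close_job())
E
```

```text
the job is handed in; nothing more can be done
27.85 None
```

The stone is clamped in the vise, resting on both parallels with its polished face flush to the fixed jaw. I handed the job in at 27.9 s; no verdict is reported.

- **Seating:** I brought the polished face to the fixed jaw, felt contact at about 5 N, and lowered the stone onto the parallels. They took it at exactly the expected height. I then pressed again and released.
- **Extra press:** Still with the sliding jaw open, I pressed the back of the stone with closed fingertips at about 5 N. It met a stiff stop, which suggests it was already flush.
- **Gripping:** I swung the lever by its handle at about 4 N of friction. It met the stone at about 1.3 rad, and I stopped at about 11.5 N along the swing, then let go.

**Last checks:** From directly above, both jaws meet the stone and it lies parallel to them, within about 1 mm of mid-jaw (measured before clamping). Both parallels still look straight. The can, bowl and brush had not moved, and the arm was clear of everything.

**Disagreements:**
- An overhead view before clamping suggested a 1–2 mm gap at the polished face. The press contradicted it, and so did the final view. I think the dark rim of the face misled the reading.
- The coarse top-camera picture after clamping also looked slightly off. The closer wrist view did not bear that out.

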